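Turn a brass plate over onto the scanner cradle

TASK

The brass plate lies on the black pedestal with its green protective film up. Turn it over and lay it on the blue scanner cradle, flat between the two orange end stops and centred across the cradle, with the bare ringed brass face up; let go of it, and then push the green start button right down. The white slotted rack can hold the plate on edge while you change your grip; leave the brass discs on the bench where they are.

Things in the scene. Friction and masses are not known exactly. Their poses are not given: they have to be found in the camera images.
- plate: Flat brass plate, 60 (its x) x 96 (y) x 8 mm (z), 0.3 to 0.5 kg. Origin at the centre of its ringed face (bare brass, dark concentric circles, four dark corner dots), which is down at the start; z points from there to the green film face, so z is up at the start and must point down at the end. It starts flat on the pedestal, overhanging its top all round.
- plate_mid (a point): Centre of the brass plate's thickness, axes as plate.
- pedestal: Fixed black stand. Origin at the centre of its foot, on the table. Foot 80 x 90 x 10 mm; upright block 42 (x) x 72 (y) mm, its flat top 45 mm above the table, on which the plate lies.
- rack_slot (a point): Centre of the slot floor of the fixed white rack, 20 mm above the table; z up. The slot runs along x, 15 mm wide, open-ended; walls 44 mm long, 6 mm thick, 38 mm tall, plus flared lips up to 54 mm above the slot floor, reaching 21 mm either side. Foot 90 x 100 x 12 mm. A plate stood in it, length upright, leans at most 10 degrees and sticks out 8 mm at each end.
- cradle_seat (a point): Centre of the flat top of the fixed, blue-footed aluminium scanner cradle, 45 mm above the table; z up. Top 40 mm in x; orange end stops, 6 mm tall and 6 mm thick, leave 108 mm between them along y. The plate lies between them, its length along y, overhanging 10 mm on both sides in x. Foot 90 x 130 x 10 mm.
- start_top (a point): Top centre of the round green start button, 32 mm across, on a small grey fixed console; z up.
- start (a joint): Start button travel in m: 0 up, 0.006 fully down; springs back; about 5 N.
- disc_stack: Stack of brass discs in one piece, 60 mm across, 24 mm tall, loose on the table; origin at centre of underside. Leave alone.
- disc: Loose brass disc 68 mm across, 8 mm thick, lying on the table; origin at centre of underside. Leave alone.
- disc_b: Loose brass disc 64 mm across, 8 mm thick, lying on the table; origin at centre of underside. Leave alone.
Things that resemble listed ones, but are neither listed nor needed, are in the scene too. Leave any brown or turquoise look-alike of the part that bears cradle_seat alone.

How it is judged:
On the way, in this order (a step that is already met when the one before it is completed fails the run):
1. the plate lies on the cradle, ringed face up, between the stops, let go (angle between plate's own z axis and vertical above 3 rad and x of plate_mid in the frame of cradle_seat between -0.012 and 0.012 m and y of plate_mid in the frame of cradle_seat between -0.009 and 0.009 m and z of plate_mid in the frame of cradle_seat between 0.001 and 0.008 m and angle between the y axis of plate and the y axis of cradle_seat, either way round below 0.18 rad and linear speed of plate below 0.03 m/s and contact force between the fingers and plate below 0.3 N), for 0.2 s.
2. the start button is pushed down, with the plate so placed (value of joint start above 0.0042 m and angle between plate's own z axis and vertical above 3 rad and x of plate_mid in the frame of cradle_seat between -0.012 and 0.012 m and y of plate_mid in the frame of cradle_seat between -0.009 and 0.009 m and z of plate_mid in the frame of cradle_seat between 0.001 and 0.008 m and angle between the y axis of plate and the y axis of cradle_seat, either way round below 0.18 rad and linear speed of plate below 0.03 m/s), for 0.03 s.
At the end, for the whole second after the job is handed in: Plate at rest on the cradle, flat within 8 degrees, ringed face up (its z down), between the stops: centre within 12 mm of the seat centre in the cradle's x and 9 mm in y, length along y within 10 degrees; start button since pushed over 4.2 mm, and up again (angle between plate's own z axis and vertical above 3 rad and x of plate_mid in the frame of cradle_seat between -0.012 and 0.012 m and y of plate_mid in the frame of cradle_seat between -0.009 and 0.009 m and z of plate_mid in the frame of cradle_seat between 0.001 and 0.008 m and angle between the y axis of plate and the y axis of cradle_seat, either way round below 0.18 rad and linear speed of plate below 0.03 m/s and value of joint start below 0.002 m); the robot touches nothing.
It fails at once if a brass disc or the disc stack on the bench is moved more than 25 mm (distance of any of disc_stack, disc, disc_b from where it was at the start of the episode above 0.025 m).
It also fails if it takes over 62 s, if anything falls off the work surface, if the arm or the gripper's body presses on something with over 40 N, if the wrist force passes 120 N, or if a joint passes its speed limit or range.

ROBOT

A 6-joint arm with a two-finger parallel gripper is mounted at the origin on the work surface. World frame = base frame: x ahead of the robot, y to its left, z up, the work surface at z = 0. Lengths are in m, angles in rad, forces in N, time in s.
With the tool pointing down it reaches from about 0.35 to 0.875 m from the base axis. Payload 4.2 kg.
Tool frame: the origin (TCP) lies between the finger pads; the fingertips stand 25 mm ahead of it and the grasp point (between the pads) lies 6 mm ahead of it; z points along the fingers, y is the line along which they close (so a half turn about z gives the same grasp; the last joint's range is limited). The gripper opens to 85 mm and grips with 20 to 120 N. Pads are 22 mm wide; open, the fingers measure 114 mm over their backs; the gripper's body (76 mm by 85 mm) begins 54 mm behind the grasp point. The pads swing forward as they close: fully open they stand 13 mm farther back than shut.
Start: joints at [-1.024, 0.385, 0.008, 0, -1.194, -0.259], TCP at [0.177, -0.599, 0.256] pointing down, gripper open.
Joint ranges: [-3.14, 3.14], [-1.21, 2.06], [-1.07, 1.41], [-3.16, 2.05], [-2.99, -0.16], [-3.1, 3.1]. Speed limits (rad/s): [2.79, 2.79, 3.14, 3.14, 3.14, 3.14].

INTERFACE

Orientations are given as a rotation vector (axis times angle).
In Python, from workcell import sensors, viewer, order gives the robot as it stands.
- The arm moves only by the shell command python3 -m creep 'ROWS' [FORCE]. ROWS is JSON, one flat list of numbers, 5 for each row, row after row: the closure, from 0 (fully open) to 1 (shut), then the shift along the tool's x, y, z in m, then the turn about the tool's z in units of 5 degrees (1.0 is 5 degrees). A call has 1 to 20 rows; each row shifts and turns the commanded pose from where the row before left it, along the tool's axes as they then stand; what a row does not reach is not made up. A row lasts 1/10 s, in which the tool goes at most 50 mm and 8.59 degrees, less where a joint would pass 70% of its speed; a pose out of reach is approached as far as the arm can. A call is refused whole if a number of a shift passes 0.05 or a number of a turn 1, either way. A call with a gripper value outside its range is refused whole. The fingers move at their own pace and stop on an object; FORCE is the grip in N (left out, the last holds). Time passes only in rows, so rows that do not move let the fingers close. It gives the time, the measured TCP pose, the force, the opening and the grip force at its end, in the units of the state.
- sensors.read_state(): the state, without advancing time (a new reading comes with each control period).
- viewer.camera(name): name is "side" or "top"; returns a dict with "img" (480x640x3 uint8, blue, green, red), "depth" (480x640 float32, m along the optical axis (not along the pixel's ray), 0 where there is no reading), "vfov" (degrees; the focal length in pixels is half the picture's height over the tangent of half this angle, whatever the lens; pixels are square), "cx", "cy" (the principal point, pixels), "R" (3x3) and "t" (3): a world point X has camera coordinates R X + t. Camera axes: x right, y down, z forward; pixel columns grow to the right and rows downward; lengths in m; the calibration is good to about 2 mm. A picture is of the moment at which its call begins.
- order.close_job(): hands the job in; it is judged then, once.
The state is a dict: "time_s": time; "qpos": joint angles; "qvel": joint speeds; "joint_torque": joint torques, N m; "ee_pos": TCP position; "tool_rot": TCP orientation; "contact_force": force on the tool from outside, world axes, zero at the start; "torque": the same for the moment, N m; "finger_gap": finger opening in m; "grasp_force": force on a finger pad.
Only numpy, scipy, OpenCV 4.12 (cv2) and the standard library are available. Lean on these libraries where they do the work, as an engineer would, in place of code of your own. Each camera call takes 0.05 s, during which the arm holds its last target. There are 200 camera calls.

## Working session

There is one attempt and no reset: what is moved stays moved. The work goes in short steps, Python scripts to look and compute and a shell command to move; the robot and the scene stay as the last step left them, time stands still between calls to the robot, and variables do not carry over. Pictures are saved under pics/ and viewed, at most 10 in all, crops included, and the job is handed in when it is done.

```bash
ls; mkdir -p pics
cat > h.py <<'E'
import numpy as np, cv2
from workcell import sensors, viewer, order
def K(c):
    f=240/np.tan(np.radians(c["vfov"])/2); return f
def pix(c,X):
    p=c["R"]@np.asarray(X,float)+c["t"]; f=K(c); return c["cx"]+f*p[0]/p[2], c["cy"]+f*p[1]/p[2]
def ray(c,u,v,z):
    R=np.array(c["R"]);t=np.array(c["t"]);o=-R.T@t
    d=R.T@np.array([(u-c["cx"])/K(c),(v-c["cy"])/K(c),1]); return o+d*(z-o[2])/d[2]
def world(c):
    R=np.array(c["R"]);t=np.array(c["t"]);f=K(c);d=c["depth"]
    v,u=np.mgrid[:480,:640]
    P=np.stack([(u-c["cx"])/f*d,(v-c["cy"])/f*d,d],-1)
    return (P-t)@R
E
python3 - <<'E'
from h import *
print(sensors.read_state())
for n in("top","side"):
    c=viewer.camera(n); cv2.imwrite(f"pics/{n}0.png",c["img"]); np.save(f"{n}0.npy",c,allow_pickle=True)
    print(n,c["vfov"],c["cx"],c["cy"],np.round(c["R"],3).tolist(),c["t"], -np.array(c["R"]).T@c["t"])
E
```

```text
pics
{'time_s': 0.0, 'qpos': array([-1.02439395e+00,  3.85550669e-01,  6.61930220e-03, -5.04777236e-04,
       -1.19399822e+00, -2.58577326e-01]), 'qvel': array([-0.00073202,  0.00040793, -0.00172837, -0.00016313, -0.00205258,
       -0.00082878]), 'joint_torque': array([-6.72242058e-04, -3.92289662e+01,  1.88399059e+01,  4.18612897e+00,
       -4.65394347e-03, -3.45380045e-05]), 'ee_pos': array([ 0.17727304, -0.59877582,  0.25522167]), 'tool_rot': array([ 0.45020788, -3.10875667, -0.00337138]), 'contact_force': array([-0.04963903, -0.06028829,  0.20711619]), 'torque': array([-0.02776787,  0.00747703, -0.0322806 ]), 'grasp_force': 0.0, 'finger_gap': 0.0852715255353602}
top 47.6310292445612 319.8874407932214 231.18590083588003 [[-0.015, -1.0, 0.004], [-0.992, 0.014, -0.128], [0.128, -0.006, -0.992]] [0.00393273 0.45553429 1.38353553] [0.27441027 0.00554807 1.4305124 ]
side 57.01892927077539 323.81696277352 247.75674027703667 [[-0.923, -0.384, -0.019], [-0.265, 0.672, -0.691], [0.278, -0.633, -0.723]] [0.41456799 0.15215752 1.04845303] [0.1311389  0.72024021 0.87082083]
```

View pics/top0.png

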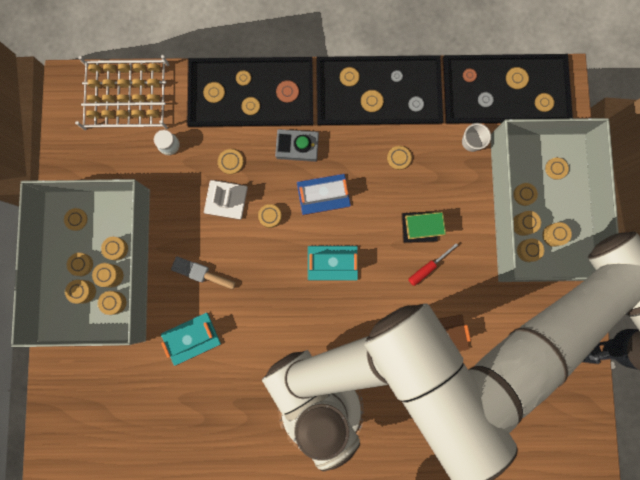

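View pics/side0.png

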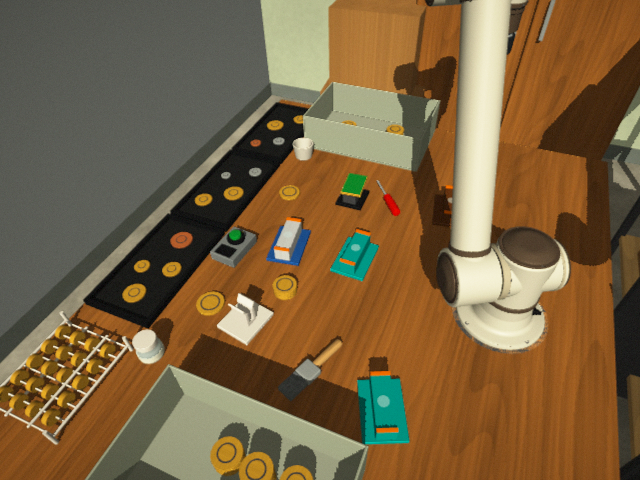

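Candidates for the cradle in the top image: blue-footed at (324,193), turquoise at (333,262) and (191,339), and a brown one, partly hidden, near (455,335). The blue foot with the aluminium top at (324,193) fits the description. The plate is the green rectangle at (425,226), the rack is the white one at (226,200), and the button is at (303,143). I'll measure these and confirm in a crop.

```bash
cat > m.py <<'E'
from h import *
for n in("top","side"):
    c=np.load(f"{n}0.npy",allow_pickle=True).item()
    W=world(c); hsv=cv2.cvtColor(c["img"],cv2.COLOR_BGR2HSV); H=hsv[...,0];S=hsv[...,1];V=hsv[...,2];Z=W[...,2]
    def comp(m,name,z,amin=25):
        k,l,st,ce=cv2.connectedComponentsWithStats(m.astype(np.uint8))
        for i in range(1,k):
            if st[i,4]<amin: continue
            v,u=np.nonzero(l==i); P=W[v,u]
            if not(0.3<P[:,0].mean()<0.85 and abs(P[:,1].mean())<0.45): continue
            cn=cv2.findContours((l==i).astype(np.uint8),0,1)[0][0][:,0]
            Q=np.array([ray(c,a,b,z)[:2] for a,b in cn],np.float32)
            r=cv2.minAreaRect(Q*1000)
            print(n,name,"px",np.round(ce[i]),"n",st[i,4],"zmed",np.round(np.median(P[:,2]),4),"depthXY",np.round(np.median(P,0)[:2],4),"rect@z",np.round(r[0],1),np.round(r[1],1),round(r[2],1))
    comp((H>45)&(H<75)&(S>150)&(V>60),"green",0.053)
    comp((H>100)&(H<125)&(S>120)&(V>50),"blue",0.010,100)
    comp((H>3)&(H<14)&(S>190)&(V>110),"orange",0.051,15)
    comp((S<60)&(V>90)&(Z>0.038)&(Z<0.05),"seat",0.045,100)
    comp((S<50)&(V>130)&(Z>0.005)&(Z<0.1),"white",0.012,100)
    comp((S<50)&(V>100)&(Z>0.055)&(Z<0.1),"lips",0.074,15)
    comp((H>12)&(H<28)&(S>120)&(V>120)&(Z>0.004)&(Z<0.04),"disc",0.008,80)
im=cv2.imread("pics/top0.png");cv2.imwrite("pics/crop.png",cv2.resize(im[120:260,190:460],(800,415),interpolation=cv2.INTER_CUBIC))
E
python3 m.py
```

```text
top blue px [321. 180.] n 214 zmed 0.0099 depthXY [ 0.5956 -0.0078] rect@z [595.1  -7.6] [ 12.5 125.5] 8.9
top blue px [325. 205.] n 405 zmed 0.0104 depthXY [ 0.5269 -0.0175] rect@z [527.1 -18.7] [ 23.5 126. ] 9.4
top seat px [324. 191.] n 599 zmed 0.0453 depthXY [ 0.5568 -0.0146] rect@z [557.6 -15.4] [ 42.1 107.8] 9.3
top white px [416. 104.] n 138 zmed 0.0104 depthXY [ 0.8038 -0.2677] rect@z [ 803.6 -267.6] [34.8 36. ] 44.6
top white px [478. 137.] n 354 zmed 0.0387 depthXY [ 0.7022 -0.4322] rect@z [ 708.  -425.2] [68.1 78.7] 26.1
top white px [163. 141.] n 321 zmed 0.0595 depthXY [0.6952 0.4011] rect@z [706.7 414.9] [48.8 63.6] 89.2
top white px [223. 201.] n 909 zmed 0.0131 depthXY [0.5335 0.2498] rect@z [546.6 247.1] [100.5  89. ] 79.6
top white px [324. 191.] n 625 zmed 0.0454 depthXY [ 0.5584 -0.0149] rect@z [565.5 -14.4] [ 43.1 107.8] 9.3
top white px [197. 272.] n 207 zmed 0.0205 depthXY [0.3546 0.3164] rect@z [354.5 318.9] [36.7 39.1] 70.9
top lips px [163. 139.] n 264 zmed 0.0601 depthXY [0.6988 0.4008] rect@z [693.8 396.4] [47.1 47.1] 44.4
top lips px [216. 194.] n 108 zm
[... 2774 characters left out ...]
 depthXY [ 0.6562 -0.2166] rect@z [ 655.9 -217.8] [65.4 62.2] 82.8
side disc px [233. 193.] n 199 zmed 0.0104 depthXY [ 0.8125 -0.1459] rect@z [ 814.7 -148.3] [58.4 58.1] 21.3
side disc px [171. 269.] n 218 zmed 0.0099 depthXY [0.8034 0.1822] rect@z [805.  181.4] [47.4 48.3] 21.6
side disc px [284. 286.] n 453 zmed 0.0236 depthXY [0.4984 0.1346] rect@z [504.6 123.3] [60.  74.1] 33.6
side disc px [134. 293.] n 328 zmed 0.0101 depthXY [0.8424 0.2823] rect@z [844.8 282. ] [55.2 56.4] 21.7
side disc px [210. 302.] n 474 zmed 0.0082 depthXY [0.6514 0.2366] rect@z [652.2 235.8] [65.2 69.2] 31.6
side disc px [328. 353.] n 267 zmed 0.0177 depthXY [0.3311 0.2609] rect@z [332.6 255.9] [79.8 18.6] 68.8
```

View pics/crop.png

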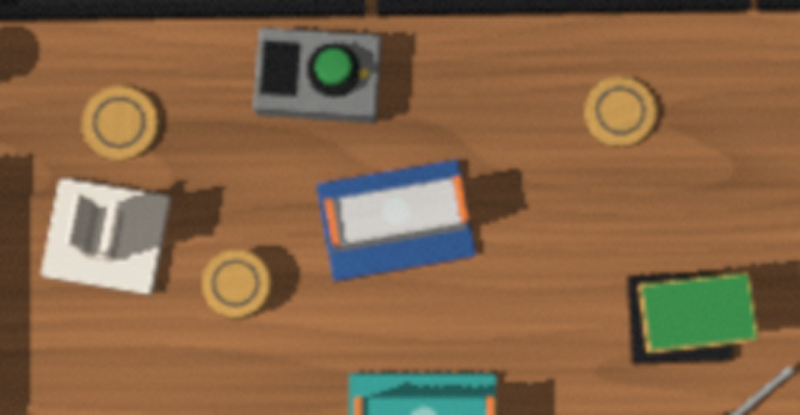

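The crop confirms the blue-footed cradle: aluminium seat at crop (397,212), orange stops at (333,222) and (461,199). The plate is film up at (698,313) and the turquoise look-alike is at the bottom. Next I'll check the plate's position in the top view and work out the first move.

```bash
cat >> h.py <<'E'
from scipy.spatial.transform import Rotation as Ro
def go(x,y,z,yaw=None):
    """print turn (units of 5deg) and then shift in tool axes (after the turn); yaw = wanted heading of tool y, mod 180 deg"""
    s=sensors.read_state(); R=Ro.from_rotvec(s["tool_rot"]).as_matrix(); p=s["ee_pos"]
    h=np.degrees(np.arctan2(R[1,1],R[0,1])); d=0
    if yaw is not None:
        d=(yaw-h+90)%180-90
        R=Ro.from_euler("z",d,degrees=True).as_matrix()@R
    sh=R.T@(np.array([x,y,z])-p)
    print("t",round(s["time_s"],2),"tcp",np.round(p,4),"head",round(h,1),"turn units",round(-d/5,2),"shift",np.round(sh,4),"gap",round(s["finger_gap"],4),"gf",round(s["grasp_force"],1),"F",np.round(s["contact_force"],1),"q",np.round(s["qpos"],2))
E
python3 - <<'E'
from h import *
c=np.load("top0.npy",allow_pickle=True).item()
hsv=cv2.cvtColor(c["img"],cv2.COLOR_BGR2HSV)
m=((hsv[...,0]>40)&(hsv[...,0]<85)&(hsv[...,1]>100)).astype(np.uint8)
k,l,st,ce=cv2.connectedComponentsWithStats(m)
for i in range(1,k):
    if st[i,4]<60: continue
    cn=cv2.findContours((l==i).astype(np.uint8),0,1)[0][0][:,0]
    r=cv2.minAreaRect(np.array([ray(c,a,b,0.053)[:2]*1000 for a,b in cn],np.float32))
    print(ce[i],st[i,4],hsv[l==i].mean(0),r, world(c)[l==i][:,2].mean())
go(.4685,-.312,.16,5.3)
E
```

```text
[302.06428571 142.04285714] 140 [ 65.85714286 143.72857143 117.31428571] ((687.8181762695312, 40.60087966918945), (31.324935913085938, 32.27589797973633), 89.30833435058594) 0.049571301956390125
[425.50711514 224.64812419] 773 [ 63.56791721 142.0530401  139.66235446] ((465.5692138671875, -273.85455322265625), (57.793460845947266, 91.99501037597656), 5.581006050109863) 0.06922790757915123
t 0.1 tcp [ 0.1773 -0.5989  0.2553] head 106.5 turn units -15.76 shift [-0.2587 -0.3167  0.0947] gap 0.0855 gf 0.0 F [ 0.2  0.5 -0.1] q [-1.02  0.39  0.01 -0.   -1.19 -0.26]
```

```bash
python3 -m creep '[0,0,0,0,-0.985,0,0,0,0,-0.985,0,0,0,0,-0.985,0,0,0,0,-0.985,0,0,0,0,-0.985,0,0,0,0,-0.985,0,0,0,0,-0.985,0,0,0,0,-0.985,0,0,0,0,-0.985,0,0,0,0,-0.985,0,0,0,0,-0.985,0,0,0,0,-0.985,0,0,0,0,-0.985,0,0,0,0,-0.985,0,0,0,0,-0.985,0,0,0,0,-0.985]'
python3 -c "
from h import *
go(.469,-.312,.155,5.5)"
```

```text
time_s: 1.7
ee_pos: [0.1773, -0.599, 0.2556]
tool_rot: [-2.325, 2.112, 0.002]
contact_force: [0.2, -0.2, 0.2]
finger_gap: 0.0852
grasp_force: 0.0
t 1.7 tcp [ 0.1773 -0.599   0.2556] head -174.5 turn units -0.0 shift [-0.2576 -0.3179  0.1009] gap 0.0852 gf 0.0 F [ 0.2 -0.2  0.2] q [-1.02  0.39  0.01 -0.   -1.19  1.12]
```

```bash
python3 -m creep '[0,-0.026,-0.032,0.01,0,0,-0.026,-0.032,0.01,0,0,-0.026,-0.032,0.01,0,0,-0.026,-0.032,0.01,0,0,-0.026,-0.032,0.01,0,0,-0.026,-0.032,0.01,0,0,-0.026,-0.032,0.01,0,0,-0.026,-0.032,0.01,0,0,-0.026,-0.032,0.01,0,0,-0.024,-0.03,0.01,0,0,0,0,0,0,0,0,0,0,0]'
python3 -c "
from h import *
go(.469,-.312,.055,5.5)"
```

```text
time_s: 2.9
ee_pos: [0.4705, -0.3122, 0.1555]
tool_rot: [2.323, -2.114, -0.003]
contact_force: [-0.7, -0.9, 0.1]
finger_gap: 0.0852
grasp_force: 0.0
t 2.9 tcp [ 0.4705 -0.3122  0.1555] head -174.6 turn units -0.02 shift [-0.0002  0.0013  0.1005] gap 0.0852 gf 0.0 F [-0.7 -0.9  0.1] q [-0.3   0.38 -0.28 -0.   -0.92  0.39]
```

```bash
python3 -m creep '[0,0,0.001,0.02,0,0,0,0,0.02,0,0,0,0,0.02,0,0,0,0,0.02,0,0,0,0,0.02,0,0.2,0,0,0,0,0.4,0,0,0,0,0.6,0,0,0,0,1,0,0,0,0,1,0,0,0,0,1,0,0,0,0,1,0,0,0,0]' 20
python3 -c "
from h import *
go(.469,-.312,.055,5.5)"
```

```text
time_s: 4.1
ee_pos: [0.4695, -0.3133, 0.0568]
tool_rot: [-2.322, 2.116, -0.001]
contact_force: [-0.9, -0.7, 0.2]
finger_gap: 0.0589
grasp_force: 24.3
t 4.1 tcp [ 0.4695 -0.3133  0.0568] head -174.7 turn units -0.04 shift [-0.0013  0.0003  0.0018] gap 0.0589 gf 24.3 F [-0.9 -0.7  0.2] q [-0.3   0.5  -0.38  0.   -0.69  0.39]
```

Now a slow lift of 60 mm, then a look to see whether the plate swings.

```bash
python3 -m creep '[1,0,0,-0.015,0,1,0,0,-0.015,0,1,0,0,-0.015,0,1,0,0,-0.015,0,1,0,0,0,0,1,0,0,0,0,1,0,0,0,0]'
cat > look.py <<'E'
import sys
from h import *
k=sys.argv[1]; s=sensors.read_state(); ims=[]
for n in("top","side"):
    c=viewer.camera(n); np.save(f"{n}{k}.npy",c,allow_pickle=True)
    u,v=[int(round(a)) for a in pix(c,s["ee_pos"])]
    u=min(max(u,75),565); v=min(max(v,75),405); print(n,"crop origin",u-75,v-75)
    ims.append(cv2.resize(c["img"][v-75:v+75,u-75:u+75],(400,400),interpolation=cv2.INTER_CUBIC))
cv2.imwrite(f"pics/look{k}.png",np.hstack(ims))
E
python3 look.py 1; python3 -c "
from h import *
go(.469,-.312,.055,5.5)"
```

```text
time_s: 4.8
ee_pos: [0.4684, -0.3127, 0.115]
tool_rot: [2.321, -2.117, -0.004]
contact_force: [-0.0, 0.7, -4.5]
finger_gap: 0.0594
grasp_force: 24.0
top crop origin 372 145
side crop origin 283 83
t 4.9 tcp [ 0.4687 -0.3128  0.1151] head -174.7 turn units -0.04 shift [-0.0007 -0.0005  0.0601] gap 0.0594 gf 24.0 F [-0.7 -0.5 -4.7] q [-0.3   0.42 -0.33 -0.   -0.82  0.39]
```

View pics/look1.png

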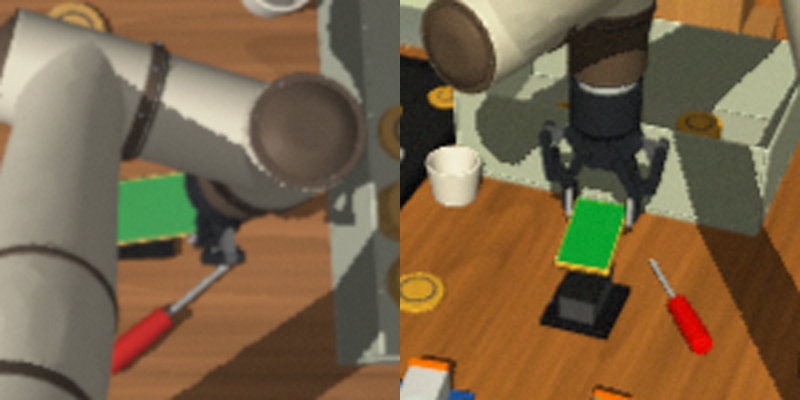

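The side crop shows the plate held at its near end (600,205) with the film still up, and little or no sag towards (590,270). I'll fit a plane to get the tilt.

```bash
cat > tilt.py <<'E'
import sys
from h import *
def fit(k,n="side"):
    c=np.load(f"{n}{k}.npy",allow_pickle=True).item() if k!="now" else viewer.camera(n)
    hsv=cv2.cvtColor(c["img"],cv2.COLOR_BGR2HSV)
    m=((hsv[...,0]>40)&(hsv[...,0]<85)&(hsv[...,1]>100)&(c["depth"]>0))
    W=world(c); p=sensors.read_state()["ee_pos"]
    m&=np.linalg.norm(W-p,axis=-1)<0.13
    P=W[cv2.erode(m.astype(np.uint8),np.ones((2,2)))>0]
    if len(P)<30: print("no film",len(P));return
    C=np.median(P,0); u,s,vt=np.linalg.svd(P-P.mean(0),full_matrices=False)
    print(n,len(P),"film centre",np.round(C,4),"long",np.round(vt[0],3),"normal",np.round(vt[2],3),"extent z",np.round(np.percentile(P[:,2],[2,98]),3))
for n in ("side","top"): fit(sys.argv[1],n)
E
python3 tilt.py 1
```

```text
side 422 film centre [ 0.4625 -0.2719  0.1019] long [ 0.085 -0.97   0.227] normal [-0.012  0.227  0.974] extent z [0.09  0.113]
top 553 film centre [ 0.4606 -0.2748  0.1036] long [-0.054 -0.582  0.812] normal [-0.869 -0.373 -0.326] extent z [0.093 0.171]
```

```bash
python3 -m creep '[1,0,0,-0.04,0,1,0,0,-0.04,0,1,0,0,0.03,0,1,0,0,-0.04,0,1,0,0,0.03,0,1,0,0,-0.04,0,1,0,0,0.03,0,1,0,0,-0.04,0,1,0,0,0,0,1,0,0,0,0]' 20
python3 tilt.py now; python3 -c "
from h import *
go(.469,-.312,.055,5.5)"
```

```text
time_s: 5.9
ee_pos: [0.4695, -0.313, 0.2263]
tool_rot: [-2.32, 2.116, -0.001]
contact_force: [-0.5, 0.3, -4.4]
finger_gap: 0.0593
grasp_force: 26.9
side 558 film centre [ 0.4672 -0.3015  0.1753] long [ 0.028 -0.257  0.966] normal [ 0.085 -0.962 -0.259] extent z [0.133 0.214]
top 375 film centre [ 0.4635 -0.299   0.1759] long [-0.066 -0.013  0.998] normal [ 0.085 -0.996 -0.008] extent z [0.136 0.333]
t 6.0 tcp [ 0.4685 -0.3126  0.225 ] head -174.7 turn units -0.05 shift [-0.0003 -0.0008  0.17  ] gap 0.0587 gf 26.9 F [ 0.8  0.7 -5. ] q [-0.3   0.31 -0.19 -0.   -1.08  0.39]
```

The jerks swung the plate to about 75° (from film face +y), nearly vertical. I'll carry it to the -y side of the cradle, then use the outer edge of the -y stop to push it past vertical.

```bash
cat >> h.py <<'E'
def cr(s,z,xc=0):
    a=np.radians(9.3); x=np.array([np.cos(a),np.sin(a)]); y=np.array([-np.sin(a),np.cos(a)])
    p=np.array([.5575,-.0145])+s*y+xc*x; go(p[0],p[1],z,9.3)
E
python3 -c "
from h import *
cr(-.105,.225)"
```

```text
t 6.0 tcp [ 0.4685 -0.3126  0.225 ] head -174.7 turn units -0.81 shift [-0.1748 -0.136   0.    ] gap 0.0587 gf 26.9 F [ 0.8  0.7 -5. ] q [-0.3   0.31 -0.19 -0.   -1.08  0.39]
```

```bash
python3 -m creep '[1,0,0,0,-0.81,1,-0.01,-0.008,0,0,1,-0.025,-0.02,0,0,1,-0.035,-0.027,0,0,1,-0.035,-0.027,0,0,1,-0.035,-0.027,0,0,1,-0.025,-0.02,0,0,1,-0.01,-0.007,0,0,1,0,0,0.03,0,1,0,0,0.03,0,1,0,0,0.025,0,1,0,0,0.015,0,1,0,0,0,0,1,0,0,0,0]'
python3 tilt.py now; python3 -c "
from h import *
cr(-.105,.121)"
```

```text
time_s: 7.4
ee_pos: [0.5752, -0.1184, 0.1263]
tool_rot: [2.394, -2.033, -0.0]
contact_force: [0.8, -0.1, -4.8]
finger_gap: 0.0591
grasp_force: 26.8
side 513 film centre [ 0.5723 -0.1075  0.0742] long [-0.044  0.231 -0.972] normal [-0.151  0.96   0.235] extent z [0.032 0.114]
top 130 film centre [ 0.5647 -0.1028  0.0639] long [-0.185 -0.021  0.983] normal [-0.211  0.977 -0.018] extent z [0.038 0.193]
t 7.5 tcp [ 0.576  -0.1184  0.1275] head -170.7 turn units 0.01 shift [-0.0005  0.0015  0.0065] gap 0.0591 gf 26.8 F [ 0.   0.7 -3.7] q [ 0.07  0.44 -0.26  0.   -0.87  0.09]
```

```bash
python3 -m creep '[1,-0.009,0,0,0,1,-0.009,0,0,0,1,-0.009,0,0,0,1,-0.009,0,0,0,1,-0.009,0,0,0,1,-0.01,0,0.002,0,1,-0.01,0,0.002,0,1,-0.01,0,0.002,0,1,-0.01,0,0.003,0,1,-0.01,0,0.006,0,1,0,0,0,0]'
python3 look.py 2; python3 tilt.py 2; python3 -c "
from h import *
cr(-.0,.107)"
```

```text
time_s: 8.6
ee_pos: [0.5592, -0.0234, 0.1105]
tool_rot: [2.396, -2.031, -0.002]
contact_force: [-0.6, -1.9, -1.1]
finger_gap: 0.0594
grasp_force: 22.1
top crop origin 253 110
side crop origin 212 139
no film 0
no film 0
t 8.7 tcp [ 0.5594 -0.0242  0.1112] head -170.6 turn units 0.01 shift [-0.0099  0.0003  0.0042] gap 0.0589 gf 22.2 F [-1.  -1.9 -1.5] q [ 0.25  0.42 -0.34 -0.   -0.81 -0.08]
```

View pics/look2.png

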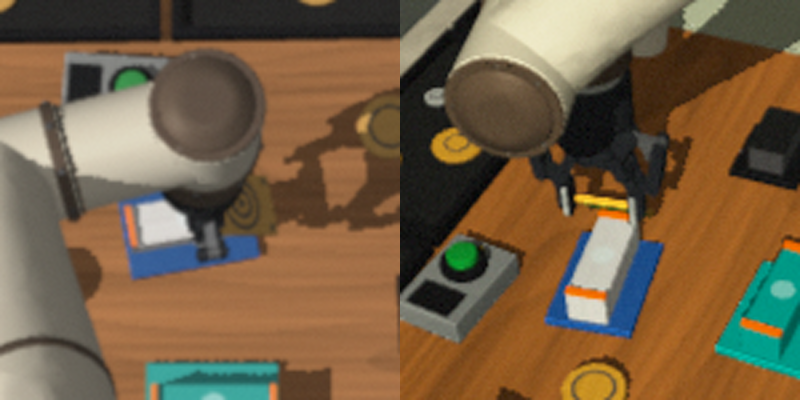

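The top crop shows the ringed face (250,205) tilted up against the -y stop, and the side crop shows the plate edge at (600,203) above the seat. The pivot works, so I'll continue along the arc.

```bash
python3 -m creep '[1,-0.01,0,0.008,0,1,-0.005,0,0.006,0,1,-0.005,0,0.006,0,1,-0.005,0,0.007,0,1,-0.005,0,0.007,0,1,-0.005,0,0.004,0,1,-0.005,0,0.003,0,1,0,0,0,0,1,0,0,0,0]'
python3 look.py 3; python3 -c "
from h import *
cr(.04,.062)"
```

```text
time_s: 9.6
ee_pos: [0.5531, 0.0155, 0.0704]
tool_rot: [-2.395, 2.033, 0.001]
contact_force: [-0.3, 1.6, -0.9]
finger_gap: 0.0584
grasp_force: 22.0
top crop origin 237 116
side crop origin 209 160
t 9.7 tcp [0.5533 0.0152 0.0705] head -170.7 turn units 0.01 shift [-0.01    0.0006  0.0086] gap 0.0586 gf 22.0 F [-1.1  1.3 -1.4] q [ 0.32  0.47 -0.39 -0.   -0.71 -0.16]
```

View pics/look3.png

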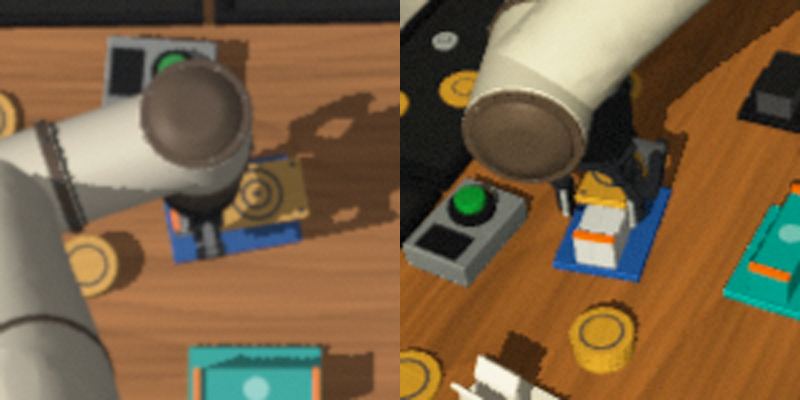

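```bash
cat > plate.py <<'E'
import sys
from h import *
k=sys.argv[1]
a=np.radians(9.3); X=np.array([np.cos(a),np.sin(a)]); Y=np.array([-np.sin(a),np.cos(a)])
for n in("top","side"):
    c=viewer.camera(n) if k=="now" else np.load(f"{n}{k}.npy",allow_pickle=True).item()
    W=world(c); hsv=cv2.cvtColor(c["img"],cv2.COLOR_BGR2HSV)
    e=W[...,:2]-np.array([.5575,-.0145]); xc=e@X; yc=e@Y
    m=(abs(xc)<.05)&(abs(yc)<.11)&(W[...,2]>.03)&(W[...,2]<.11)&(hsv[...,0]>12)&(hsv[...,0]<30)&(hsv[...,1]>90)&(c["depth"]>0)
    if m.sum()<40: print(n,"few",m.sum()); continue
    x,y,z=xc[m],yc[m],W[...,2][m]
    A=np.c_[x,y,np.ones_like(x)]; s=np.linalg.lstsq(A,z,rcond=None)[0]
    r=cv2.minAreaRect((np.c_[x,y]*1000).astype(np.float32))
    print(n,m.sum(),"x",np.round(np.percentile(x,[1,99]),4),"y",np.round(np.percentile(y,[1,99]),4),"z",np.round(np.percentile(z,[2,50,98]),4),"slopes",np.round(s,3),"rect",np.round(r[0],1),np.round(r[1],1),round(r[2],1))
E
python3 plate.py 3
```

```text
top 575 x [-0.0294  0.0285] y [-0.0685  0.0113] z [0.0549 0.0611 0.068 ] slopes [-0.     0.083  0.064] rect [ -0.1 -27. ] [59.8 84.8] 0.3
side 268 x [-0.0292  0.0424] y [-0.0484  0.0618] z [0.045  0.0638 0.1   ] slopes [ 0.019 -0.085  0.064] rect [-4.8  5.7] [119.2  74.6] 70.5
```

```bash
python3 -m creep '[1,-0.005,0,0,0,1,-0.005,0,0,0,1,-0.005,0,0.001,0,1,-0.004,0,0.002,0,1,0,0,0.002,0,1,0,0,0.002,0,1,0,0,0,0]' 30
python3 plate.py now; python3 -c "
from h import *
cr(.048,.062)"
```

```text
time_s: 10.4
ee_pos: [0.5502, 0.0339, 0.063]
tool_rot: [-2.395, 2.033, 0.0]
contact_force: [-0.6, 1.1, -1.6]
finger_gap: 0.0582
grasp_force: 33.5
top 599 x [-0.0294  0.0281] y [-0.0523  0.0317] z [0.0482 0.0551 0.0614] slopes [-0.025  0.052  0.056] rect [-0.8 -7.9] [60.7 92.7] 3.4
side 271 x [-0.0298  0.0408] y [-0.0364  0.0624] z [0.0442 0.0551 0.0892] slopes [-0.081  0.044  0.055] rect [-8.3  5.6] [128.   74.6] 76.3
t 10.5 tcp [0.5502 0.0337 0.0633] head -170.7 turn units 0.01 shift [0.0007 0.0006 0.0013] gap 0.0577 gf 33.5 F [-1.   1.8 -1.7] q [ 0.36  0.48 -0.41 -0.   -0.69 -0.19]
```

```bash
python3 -m creep '[1,-0.004,0,0.001,0,1,0,0,0.002,0,1,0,0,0.002,0,1,0,0,0,0]' 30
python3 plate.py now; python3 -c "
from h import *
cr(.05,.062)"
```

```text
time_s: 10.9
ee_pos: [0.5495, 0.0378, 0.0594]
tool_rot: [-2.395, 2.032, -0.0]
contact_force: [-3.1, 2.4, 5.5]
finger_gap: 0.058
grasp_force: 33.7
top 589 x [-0.0297  0.0287] y [-0.0464  0.0371] z [0.0479 0.0535 0.06  ] slopes [-0.03   0.042  0.054] rect [-3.  11.9] [ 64.5 122.3] 7.3
side 295 x [-0.0301  0.0416] y [-0.0592  0.0656] z [0.0446 0.0525 0.0941] slopes [-0.177  0.076  0.052] rect [-15.8  11.9] [133.8  78.5] 69.2
t 11.0 tcp [0.5495 0.0378 0.0593] head -170.6 turn units 0.01 shift [ 0.0029  0.0005 -0.0027] gap 0.0581 gf 33.7 F [-2.5  1.1  5.4] q [ 0.36  0.48 -0.41  0.   -0.68 -0.2 ]
```

```bash
python3 -m creep '[0.27,0,0,0,0,0.24,0,0,0,0,0.2,0,0,0,0,0.1,0,0,0,0,0,0,0,0,0,0,0,0,0,0,0,0,0,-0.02,0,0,0,0,-0.03,0,0,0,0,-0.03,0,0,0,0,-0.03,0,0,-0.03,0,-0.02,0,0,-0.05,0,0,0,0,-0.04,0,0,0,0,0,0,0,0]' 20
python3 look.py 4; python3 plate.py 4; python3 -c "
from h import *
go(.686,.043,.12)"
```

```text
time_s: 12.4
ee_pos: [0.5296, 0.1597, 0.1887]
tool_rot: [-2.399, 2.026, -0.0]
contact_force: [-1.1, -0.3, 0.1]
finger_gap: 0.0858
grasp_force: 0.0
top crop origin 175 117
side crop origin 185 168
top 789 x [-0.0289  0.0285] y [-0.0459  0.0472] z [0.0476 0.0539 0.0599] slopes [-0.016  0.006  0.054] rect [0.3 0.3] [59.6 96.5] 1.1
side 316 x [-0.0295  0.0299] y [-0.0572  0.0613] z [0.0451 0.0527 0.0565] slopes [-0.011 -0.026  0.052] rect [0.5 1.7] [120.8  60.5] 89.7
t 12.5 tcp [0.5296 0.1567 0.1882] head -170.6 turn units 0.0 shift [ 0.1378 -0.1356  0.0682] gap 0.0853 gf 0.0 F [ 0.4 -0.4 -0.1] q [ 0.58  0.32 -0.27 -0.   -0.98 -0.42]
```

View pics/look4.png

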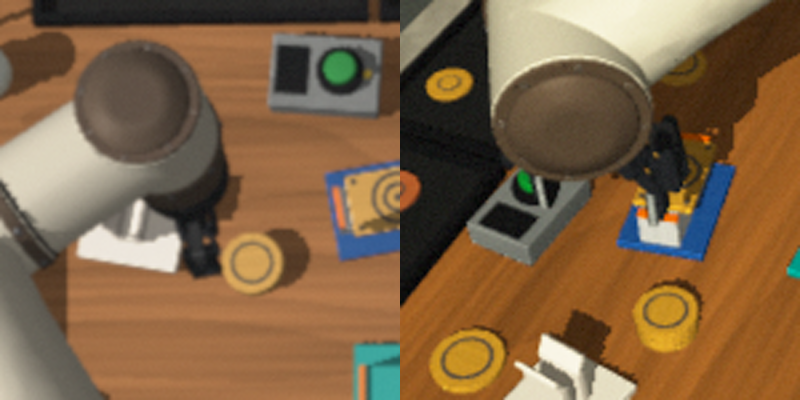

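The crops show the plate ringed face up between the stops, measured flat and centred within 1 mm. Next is the button: close the fingers and move above it.

Run:
```python
from h import *
for n in("top","side"):
    c=np.load(f"{n}{0}.npy",allow_pickle=True).item()
    W=world(c);h=cv2.cvtColor(c["img"],cv2.COLOR_BGR2HSV)
    m=(h[...,0]>40)&(h[...,0]<85)&(h[...,1]>100)&(np.hypot(W[...,0]-.687,W[...,1]-.043)<.04)
    P=W[m]; z=np.percentile(P[:,2],[50,90]); T=P[P[:,2]>z[0]-.003]
    print(n,len(P),z,(T[:,:2].min(0)+T[:,:2].max(0))/2,T.mean(0))
go(.687,.043,.188)
```

```text
top 140 [0.05020085 0.05492729] [0.6875183  0.04056916] [0.68740684 0.0409021  0.05157728]
side 121 [0.05061582 0.05336066] [0.68866687 0.0412169 ] [0.68827567 0.04209755 0.05180927]
t 12.5 tcp [0.5296 0.1567 0.1882] head -170.6 turn units 0.0 shift [ 0.138  -0.1366  0.0002] gap 0.0853 gf 0.0 F [ 0.4 -0.4 -0.1] q [ 0.58  0.32 -0.27 -0.   -0.98 -0.42]
```

```bash
python3 -m creep '[1,0.02,-0.02,0,0,1,0.03,-0.03,0,0,1,0.03,-0.03,0,0,1,0.03,-0.03,0,0,1,0.028,-0.026,0,0,1,0,0,0.03,0,1,0,0,0.03,0,1,0,0,0,0,1,0,0,0,0]'
python3 -c "
from h import *
go(.687,.043,.085)"
```

```text
time_s: 13.4
ee_pos: [0.6866, 0.0406, 0.1282]
tool_rot: [2.393, -2.033, -0.0]
contact_force: [-0.6, 0.6, -0.2]
finger_gap: 0.0
grasp_force: 0.0
t 13.4 tcp [0.6866 0.0406 0.1282] head -170.7 turn units 0.0 shift [-0.0023 -0.0009  0.0432] gap 0.0 gf 0.0 F [-0.6  0.6 -0.2] q [ 0.29  0.59  0.02  0.   -1.   -0.13]
```

```bash
python3 -m creep '[1,0,0,0.03,0,1,0,0,0.018,0,1,0,0,0.004,0,1,0,0,0.003,0,1,0,0,0.002,0,1,0,0,0,0]'
```

```text
time_s: 14.0
ee_pos: [0.6874, 0.0418, 0.0733]
tool_rot: [-2.394, 2.031, -0.003]
contact_force: [-2.1, -0.9, 2.6]
finger_gap: 0.0
grasp_force: 1.8
```

```bash
python3 -m creep '[1,0,0,0.002,0,1,0,0,0.002,0,1,0,0,0,0,1,0,0,0,0]'; python3 -m creep '[1,0,0,0.002,0,1,0,0,0,0,1,0,0,0,0]'
```

```text
time_s: 14.4
ee_pos: [0.6875, 0.0419, 0.071]
tool_rot: [-2.395, 2.031, -0.004]
contact_force: [-5.4, -1.0, 13.0]
finger_gap: 0.0003
grasp_force: 6.7
time_s: 14.7
ee_pos: [0.6876, 0.0419, 0.0709]
tool_rot: [-2.395, 2.03, -0.005]
contact_force: [-7.8, 0.2, 19.1]
finger_gap: -0.0002
grasp_force: 10.2
```

```bash
python3 - <<'E'
from h import *
for n in("top","side"):
    c=np.load(f"{n}0.npy",allow_pickle=True).item()
    W=world(c);r=np.hypot(W[...,0]-.688,W[...,1]-.0412)
    for a,b in((0,.008),(.008,.014),(.014,.018),(.018,.022),(.022,.028)):
        m=(r>=a)&(r<b); print(n,a,b,m.sum(),np.round(np.percentile(W[m][:,2],[10,50,90]),4))
E
python3 -m creep '[1,0,0,-0.01,0,1,0,0,-0.03,0,1,0,0,-0.05,0,1,0,0,-0.05,0,1,0.05,0,0,0,1,0.05,0,0,0,1,0.05,0,0,0,1,0,0,0,0]'
python3 look.py 5; python3 plate.py 5
```

```text
top 0 0.008 29 [0.0487 0.0512 0.0544]
top 0.008 0.014 61 [0.0485 0.0513 0.0554]
top 0.014 0.018 55 [0.0385 0.0453 0.0508]
top 0.018 0.022 73 [0.0384 0.043  0.0457]
top 0.022 0.028 123 [0.0267 0.0324 0.0419]
side 0 0.008 20 [0.0499 0.0528 0.0535]
side 0.008 0.014 60 [0.0419 0.0509 0.0534]
side 0.014 0.018 47 [0.041  0.0457 0.0525]
side 0.018 0.022 66 [0.0312 0.0395 0.0432]
side 0.022 0.028 91 [0.0284 0.0313 0.0416]
time_s: 15.5
ee_pos: [0.7112, -0.112, 0.2046]
tool_rot: [2.388, -2.042, 0.001]
contact_force: [-0.7, 1.0, 0.1]
finger_gap: 0.0004
grasp_force: 0.0
top crop origin 290 38
side crop origin 172 77
top 289 x [-0.0291  0.0282] y [-0.0488 -0.0137] z [0.0444 0.0534 0.0591] slopes [0.011 0.072 0.055] rect [ -0.4 -32. ] [38.  59.6] 86.5
side 707 x [-0.029   0.0304] y [-0.0573  0.0613] z [0.046  0.053  0.0565] slopes [ 0.002 -0.017  0.053] rect [1.2 1.1] [ 62.  122.4] 0.2
```

The plate is unaffected. To be sure of full travel, I'll press once more in 1 mm steps and watch the force profile.

```bash
python3 -c "
from h import *
go(.688,.0412,.08)"; python3 -m creep '[1,-0.05,0,0,0,1,-0.05,0,0,0,1,-0.05,0,0,0,1,-0.005,0,0,0,1,0,0,0.05,0,1,0,0,0.05,0,1,0,0,0.024,0,1,0,0,0,0,1,0,0,0,0]'; for i in 1; do python3 -m creep '[1,0,0,0.002,0,1,0,0,0,0]'; done; python3 -m creep '[1,0,0,0.001,0,1,0,0,0,0]'; python3 -m creep '[1,0,0,0.001,0,1,0,0,0,0]';python3 -m creep '[1,0,0,0.001,0,1,0,0,0,0]';python3 -m creep '[1,0,0,0.001,0,1,0,0,0,0]';python3 -m creep '[1,0,0,0.001,0,1,0,0,0,0]';python3 -m creep '[1,0,0,0.001,0,1,0,0,0,0]';python3 -m creep '[1,0,0,0.001,0,1,0,0,0,0]'
```

```text
t 15.6 tcp [ 0.7109 -0.1075  0.2046] head -170.8 turn units 0.0 shift [-0.1504 -0.0011  0.1246] gap 0.0003 gf 0.0 F [-0.7  0.9 -0.5] q [ 0.07  0.58  0.2  -0.   -1.19  0.09]
time_s: 16.5
ee_pos: [0.6864, 0.0477, 0.0822]
tool_rot: [-2.396, 2.031, -0.002]
contact_force: [-0.1, 0.1, 0.3]
finger_gap: -0.0
grasp_force: 0.0
time_s: 16.7
ee_pos: [0.6866, 0.0471, 0.0813]
tool_rot: [-2.393, 2.031, -0.003]
contact_force: [0.3, -0.2, -0.6]
finger_gap: 0.0003
grasp_force: 0.0
time_s: 16.9
ee_pos: [0.6859, 0.0467, 0.0791]
tool_rot: [-2.394, 2.033, -0.001]
contact_force: [-0.8, 0.4, 0.2]
finger_gap: 0.0001
grasp_force: 0.0
time_s: 17.1
ee_pos: [0.6857, 0.0467, 0.0773]
tool_rot: [2.395, -2.033, -0.0]
contact_force: [0.2, 0.1, 0.4]
finger_gap: 0.0
grasp_force: 0.0
time_s: 17.3
ee_pos: [0.6857, 0.0467, 0.0765]
tool_rot: [2.395, -2.033, 0.0]
contact_force: [-0.9, 0.2, 1.7]
finger_gap: 0.0
grasp_force: 0.9
time_s: 17.5
ee_pos: [0.6858, 0.0467, 0.0754]
tool_rot: [2.395, -2.033, 0.0]
contact_force: [-1.4, -0.6, 2.6]
finger_gap: -0.0003
grasp_force: 1.2
time_s: 17.7
ee_pos: [0.6858, 0.0467, 0.0744]
tool_rot: [2.395, -2.033, 0.0]
contact_force: [-0.1, -0.6, 3.2]
finger_gap: -0.0
grasp_force: 1.5
time_s: 17.9
ee_pos: [0.6858, 0.0467, 0.0734]
tool_rot: [2.395, -2.033, 0.0]
contact_force: [-0.9, 0.2, 3.8]
finger_gap: 0.0003
grasp_force: 1.7
time_s: 18.1
ee_pos: [0.6858, 0.0467, 0.0724]
tool_rot: [2.395, -2.033, 0.0]
contact_force: [-1.8, -1.0, 4.4]
finger_gap: -0.0002
grasp_force: 2.0
```

Contact came at about 0.0770 with a clean spring slope, so the earlier hard stop at 0.0709 was the full 6 mm. I'll finish this press and retreat.

```bash
python3 -m creep '[1,0,0,0.001,0,1,0,0,0.001,0,1,0,0,0,0]'; python3 -m creep '[1,0,0,-0.01,0,1,0,0,-0.03,0,1,0,0,-0.05,0,1,0,0,-0.05,0,1,-0.03,0,0,0,1,-0.05,0,0,0,1,-0.05,0,0,0,1,-0.05,0,0,0,1,0,0,0,0,1,0,0,0,0]'
python3 plate.py now
python3 - <<'E'
from h import *
c=viewer.camera("top"); im=c["img"]
cv2.imwrite("pics/final.png",cv2.resize(im[100:270,180:420],(720,510),interpolation=cv2.INTER_CUBIC))
E
```

```text
time_s: 18.4
ee_pos: [0.6858, 0.0467, 0.0711]
tool_rot: [2.395, -2.033, 0.001]
contact_force: [-3.2, -0.9, 6.7]
finger_gap: 0.0
grasp_force: 3.6
time_s: 19.4
ee_pos: [0.656, 0.2259, 0.2096]
tool_rot: [2.397, -2.03, -0.001]
contact_force: [-0.9, -0.2, 0.3]
finger_gap: 0.0002
grasp_force: 0.0
top 816 x [-0.0288  0.0284] y [-0.0479  0.0474] z [0.0467 0.0536 0.0589] slopes [-0.006  0.007  0.053] rect [-0.4 -0.5] [59.8 98.6] 0.9
side 702 x [-0.0289  0.0302] y [-0.0576  0.0619] z [0.0454 0.0529 0.0564] slopes [ 0.013 -0.015  0.053] rect [0.7 0.1] [ 60.3 126.4] 0.4
```

View pics/final.png

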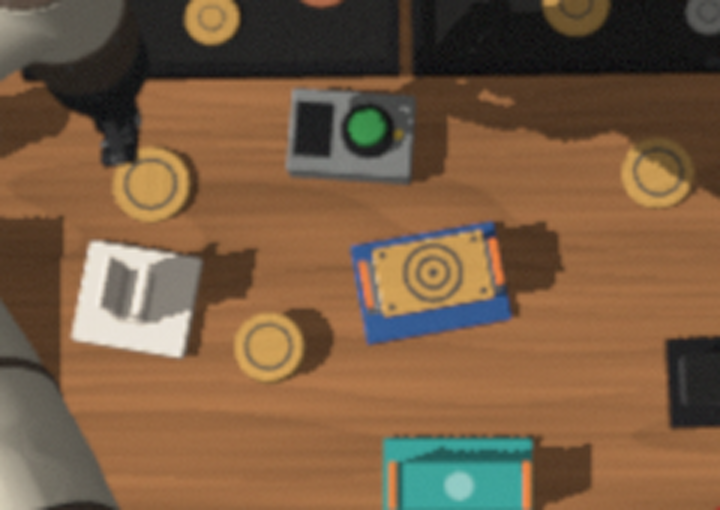

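The picture shows the plate ringed face up at (433,272), centred between the orange stops at (366,285) and (496,260). The button at (369,128) is up, the discs are where they were, and the arm is clear.

```bash
python3 -c "
from workcell import order
print(order.close_job())"
```

```text
the job is handed in; nothing more can be done
None
```

The job is handed in, with no verdict returned: by camera, the plate lies ringed face up, let go and centred within about 1 mm on the blue cradle; the start button was pushed to its stop and is up again, and the discs look undisturbed.

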